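# Load the wash basket and hold it up level

## Robot

A 6-joint arm with a two-finger parallel gripper is mounted at the origin on the work surface. World frame = base frame: x ahead of the robot, y to its left, z up, the work surface at z = 0. Lengths are in m, angles in rad, forces in N, time in s.
With the tool pointing down it reaches from about 0.3 to 0.775 m from the base axis. Payload 14.6 kg.
Tool frame: the origin (TCP) lies at the very end of the fingers, on their centre line; the grasp point (between the pads) lies 19 mm behind it (bot.grip_point_offset is the z of the grasp point in the tool frame, in m); z points along the fingers, y is the line along which they close (so a half turn about z gives the same grasp; the last joint's range is limited). The gripper opens to 85 mm and grips with 20 to 120 N. Pads are 22 mm wide; open, the fingers measure 114 mm over their backs; the gripper's body (76 mm by 85 mm) begins 54 mm behind the grasp point. The pads swing forward as they close: fully open they stand 13 mm farther back than shut.
Start: joints at [1.215, 0.3, 1.521, -0, 1.321, -0.067], TCP at [0.157, 0.527, 0.198] pointing down, gripper open.
Joint ranges: [-3.03, 3.03], [-0.79, 2.21], [0.23, 2.52], [-1.04, 4.18], [0, 3.07], [-2.55, 2.55]. Speed limits (rad/s): [2.22, 2.22, 2.57, 3.14, 3.14, 3.14].

## Interface

Orientations are given as a unit quaternion [x, y, z, w].
In Python, from plant import bot, ungrasp, close_gripper, solve_ik, readout, viewer, silhouettes gives the robot as it stands. Calls block until the motion is done:
- bot.move_ptp(position, orientation): joint-space move of the TCP to a pose.
- bot.servo_line(position, attitude=None, vel=0.15, max_force=None): straight line of the TCP; attitude=None keeps the orientation; vel is the mean speed in m/s. With max_force (N) it stops when the force on the tool has changed by that much, and returns True; else False.
- bot.move_j(angles): joint-space move.
- ungrasp() and close_gripper(f_grip=None): open the fingers fully, or close them until they stop; f_grip is the grip in N (None keeps the last).
- bot.pause(seconds).
- solve_ik(position, orientation): joint angles nearest the present ones, or None.
- readout.read_state(): the state.
- viewer.capture(name): name is "scene" or "top"; returns a dict with "frame" (420x560x3 uint8, red, green, blue), "z_map" (420x560 float32, m along the optical axis (not along the pixel's ray), 0 where there is no reading), "mtx" (3x3 intrinsics, pixels), "R" (3x3) and "t" (3): a world point X has camera coordinates R X + t. Camera axes: x right, y down, z forward; pixel columns grow to the right and rows downward; lengths in m; the calibration is good to about 2 mm. A picture is of the moment at which its call begins.
A pose or a line that the arm cannot do raises bot.MotionError and nothing moves.
- bot.finish_job(): hands the job in; it is judged then, once.
Trained networks look in a picture, given as the dict that the camera call returned (one of the last four; its "shot" number tells which), for a name from the list of things; names that differ only in an ending like _2 or _b are one class to them, and where a whole thing is asked for, a point or a joint stands for the part that bears it (a point fixed in the world has none). Each returns a list of dicts, best first, with "conf" (0 to 1); they miss things now and then, are a little off and sometimes report something else, mostly with a low value. They report only what shows in the picture. A call takes as long as a camera call. They do not tell look-alikes from the thing itself.
- silhouettes(picture, target): "pixels" (420x560 bool, what is visible of it) and "location" ([column, row] in pixels, amid what is visible of it).
The state is a dict: "clock": time; "qpos": joint angles; "dq": joint speeds; "tau": joint torques, N m; "tcp_pos": TCP position; "eef_rot": TCP orientation; "force": force on the tool from outside, world axes, zero at the start; "wrist_torque": the same for the moment, N m; "width": finger opening in m; "grip_force": force on a finger pad.
Only numpy, scipy, OpenCV 4.12 (cv2) and the standard library are available. Lean on these libraries where they do the work, as an engineer would, in place of code of your own. Each camera call takes 0.05 s, during which the arm holds its last target. There are 200 camera calls.

## Task

Pour the five bearing balls out of the short steel cup into the wash basket while the basket sits in its stand, without touching the balls with the fingers, and stand the empty cup upright on the bench again. Then take the basket by its arch handle, lift it straight up to at least 10 cm above its stand with all the balls in it, and hold it there still and level for three seconds; finish while still holding it up. Do not push the other things on the bench about.

Things in the scene. Friction and masses are not known exactly. Their poses are not given: they have to be found in the camera images.
- cup: short open steel cup with the five balls in it: 60 mm tall, outside diameter 56 mm at the foot widening evenly to 65 mm at the rim, wall 3 mm, floor 5 mm thick, 0.12 kg; origin at the centre of its underside, z axis towards the mouth. The balls lie loose in one layer on its floor; held loosely by two fingers it swings back upright, so grip it firmly (40 N does). Left or right of the basket.
- cup_mouth (a point): centre of the cup's mouth, 60 mm above its underside
- basket: open steel wash basket, 100 mm along its x, 150 mm along its y, walls 45 mm high, walls and floor 3 mm thick, about 0.3 kg; origin at the centre of its underside, z up. Arch handle across the middle: straight bar along x above y = 0, 108 mm long, 12 mm wide (y), 16 mm high, its centre 83 mm above the underside, open below, on two uprights at x = +-49 to 54 mm
- stand: fixed aluminium stand in which the basket sits loosely: plate 132 x 182 mm, top 14 mm above the bench (the basket rests on it), corner guides up to 22 mm above the bench, clearance 4 mm; origin at the centre of its underside, axes as the basket's. Fixed equipment up to 170 mm high lines the bench beyond x = 0.72 m and |y| = 0.48 m: move above it.
- ball0_center (a point): centre of a steel bearing ball, 16 mm diameter, 17 g, rolls freely
- ball1_center (a point): centre of a steel bearing ball, 16 mm diameter, 17 g, rolls freely
- ball2_center (a point): centre of a steel bearing ball, 16 mm diameter, 17 g, rolls freely
- ball3_center (a point): centre of a steel bearing ball, 16 mm diameter, 17 g, rolls freely
- ball4_center (a point): centre of a steel bearing ball, 16 mm diameter, 17 g, rolls freely
- canister: bystander: empty open steel canister, straight, 58 mm across and 105 mm tall (taller than the cup, no balls in it); origin at the centre of its underside. It and the cup stand one left and one right of the basket, either way round.
- board: bystander: green circuit board 75 x 100 mm, parts on it up to 24 mm high, lying near the robot; origin at the centre of its underside
- pulley: bystander: aluminium belt pulley 68 mm across, 34 mm high; origin at the centre of its underside
- capacitor: bystander: aluminium can capacitor 40 mm across, 85 mm tall; origin at the centre of its underside
- screwdriver: bystander: screwdriver lying on the bench beyond the basket; origin under its middle
- bearing: bystander: steel ring bearing 52 mm across, 15 mm high; origin at the centre of its underside
Not all that is in view belongs to the job. What is shaped like the basket but black or brown is not meant.

How it is judged:
By the outcome, as a careful person would: the job done as asked, in the order asked, and still so for the second after the job is handed in, while the arm keeps its last pose, push and grip.
It also fails if it takes over 72 s, if anything falls off the work surface, if the arm or the gripper's body presses on something with over 40 N, if the wrist force passes 120 N, or if a joint passes its speed limit or range.

## Working session

There is one attempt and no reset: what is moved stays moved. The work goes in short steps, each a Python script; the robot and the scene stay as the last script left them, time stands still between calls to the robot, and variables do not carry over. Pictures are saved under pics/ and viewed, at most 10 in all, crops included, and the job is handed in when it is done.

```bash
mkdir -p pics; ls; cat > h.py <<'E'
import numpy as np, cv2
from plant import bot, ungrasp, close_gripper, solve_ik, readout, viewer, silhouettes
def pts(p, mask):
    v,u=np.nonzero(mask & (p["z_map"]>0)); z=p["z_map"][v,u]
    K=p["mtx"]; c=np.stack([(u-K[0,2])/K[0,0]*z,(v-K[1,2])/K[1,1]*z,z],1)
    return (c-p["t"])@p["R"]
E
cat > a.py <<'E'
from h import *
S=viewer.capture("scene");T=viewer.capture("top")
for n,p in(("scene",S),("top",T)):
    cv2.imwrite(f"pics/{n}0.png",p["frame"][:,:,::-1])
    print(n,"cam at",(-p["R"].T@p["t"]).round(3))
for n in["cup","basket","stand","canister","ball0_center","board","pulley","capacitor","screwdriver","bearing"]:
  for m,p in(("scene",S),("top",T)):
    for d in silhouettes(p,n)[:3]:
        P=pts(p,d["pixels"])
        if len(P)==0: continue
        print(n,m,round(d["conf"],2),np.round(d["location"]),len(P),"lo",np.percentile(P,2,0).round(3),"hi",np.percentile(P,98,0).round(3))
print(readout.read_state()["clock"])
E
python3 a.py
```

```text
pics
scene cam at [ 1.313 -0.122  1.03 ]
top cam at [ 0.226 -0.013  1.729]
cup scene 0.66 [361. 205.] 442 lo [0.441 0.219 0.005] hi [0.503 0.276 0.062]
cup top 0.65 [205. 217.] 234 lo [ 0.441  0.215 -0.002] hi [0.499 0.274 0.062]
basket scene 0.97 [286. 221.] 2052 lo [ 0.445 -0.062  0.013] hi [0.57  0.092 0.107]
basket scene 0.93 [195. 198.] 1772 lo [ 0.309 -0.315  0.   ] hi [ 0.423 -0.165  0.093]
basket scene 0.88 [378. 148.] 1346 lo [0.159 0.307 0.001] hi [0.295 0.466 0.092]
basket top 0.85 [353. 256.] 1368 lo [ 0.315 -0.318 -0.006] hi [ 0.416 -0.172  0.094]
basket top 0.61 [159. 297.] 1582 lo [ 0.162  0.309 -0.006] hi [0.288 0.466 0.093]
stand scene 0.59 [281. 241.] 706 lo [ 0.47  -0.083  0.   ] hi [0.589 0.111 0.026]
stand scene 0.4 [210. 282.] 273 lo [ 0.692 -0.222  0.044] hi [ 0.727 -0.188  0.089]
stand top 0.77 [278. 228.] 452 lo [ 0.431 -0.081  0.007] hi [0.579 0.108 0.027]
canister scene 0.76 [181. 232.] 713 lo [ 0.499 -0.315  0.008] hi [ 0.556 -0.262  0.106]
canister top 0.79 [369. 207.] 381 lo [ 0.496 -0.337 -0.003] hi [ 0.569 -0.264  0.108]
canister top 0.26 [276. 226.] 8
[... 712 characters left out ...]
]
screwdriver scene 0.56 [283. 319.] 361 lo [ 0.75  -0.043  0.009] hi [ 0.853 -0.02   0.029]
screwdriver scene 0.38 [141. 295.] 298 lo [ 0.635 -0.424 -0.   ] hi [ 0.685 -0.375  0.019]
screwdriver top 0.51 [289. 133.] 159 lo [ 0.74  -0.042  0.009] hi [ 0.845 -0.024  0.033]
screwdriver top 0.45 [341. 154.] 182 lo [ 0.686 -0.236 -0.001] hi [ 0.734 -0.188  0.091]
bearing scene 0.78 [138. 291.] 289 lo [ 0.637 -0.425 -0.   ] hi [ 0.685 -0.377  0.019]
bearing top 0.72 [398. 170.] 158 lo [ 0.634 -0.426  0.   ] hi [ 0.683 -0.378  0.023]
bearing top 0.3 [268. 251.] 639 lo [ 0.334 -0.009 -0.004] hi [0.41  0.09  0.025]
bearing top 0.28 [282. 226.] 689 lo [ 0.43  -0.084 -0.001] hi [0.581 0.107 0.06 ]
1.1
```

```bash
python3 - <<'E'
from h import *
S=cv2.imread("pics/scene0.png");T=cv2.imread("pics/top0.png")
a=cv2.resize(S[130:330,120:440],(800,500)); cv2.imwrite("pics/scrop.png",a)
b=cv2.resize(T[130:310,140:420],(800,514),interpolation=cv2.INTER_CUBIC); cv2.imwrite("pics/tcrop.png",b)
p=viewer.capture("top"); q=viewer.capture("scene")
# basket/stand yaw: handle and rim points in region
al=np.ones((420,560),bool)
for n,c in(("top",p),("scene",q)):
    P=pts(c,al); m=(P[:,0]>.42)&(P[:,0]<.6)&(P[:,1]>-.1)&(P[:,1]<.13)
    for lo,hi in((.016,.03),(.05,.068),(.095,.115)):
        Q=P[m&(P[:,2]>lo)&(P[:,2]<hi)][:,:2].astype(np.float32)
        if len(Q)>4: print(n,lo,len(Q),cv2.minAreaRect(Q*1000),Q.mean(0))
    m=(abs(P[:,0]-.47)<.045)&(abs(P[:,1]-.246)<.045)&(P[:,2]>.053)
    Q=P[m].astype(np.float32); print("cup rim",len(Q),cv2.minEnclosingCircle(Q[:,:2]*1000),Q[:,2].mean())
E
```

```text
top 0.016 900 ((505.76092529296875, 11.745803833007812), (131.83538818359375, 182.03585815429688), 12.355109214782715) [0.5050079  0.01186635]
top 0.05 164 ((504.8901062011719, 11.610572814941406), (105.03706359863281, 149.97572326660156), 12.151131629943848) [0.505809   0.01157908]
top 0.095 122 ((505.8033142089844, 11.775871276855469), (106.96772766113281, 11.687501907348633), 12.382929801940918) [0.5051425  0.01154694]
cup rim 66 ((469.7926940917969, 244.89234924316406), 32.5687141418457) 0.05879948
scene 0.016 1122 ((509.85186767578125, 14.975929260253906), (133.68467712402344, 182.6699676513672), 11.785650253295898) [0.51249886 0.0093438 ]
scene 0.05 385 ((508.19097900390625, 15.068511962890625), (110.99866485595703, 152.07266235351562), 12.279057502746582) [0.5118625 0.0147697]
scene 0.095 160 ((508.0735168457031, 14.092424392700195), (111.73148345947266, 12.973957061767578), 11.911782264709473) [0.5128722  0.01413657]
cup rim 125 ((471.10760498046875, 248.33642578125), 34.6063232421875) 0.05879652
```

View pics/scrop.png

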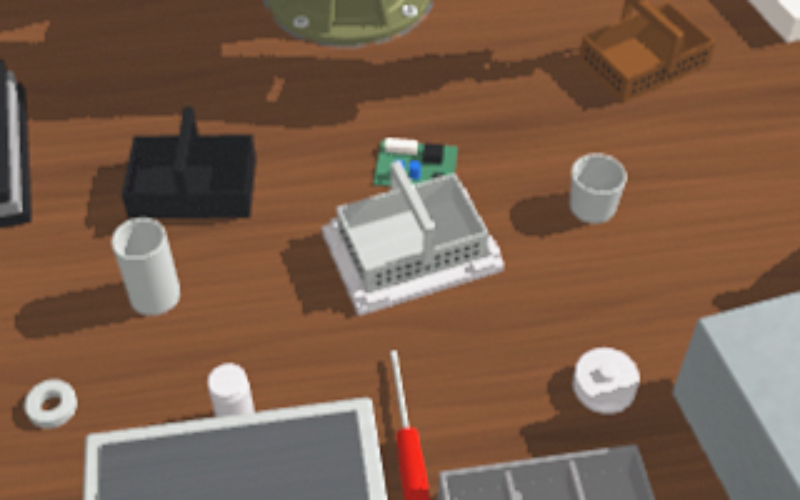

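View pics/tcrop.png

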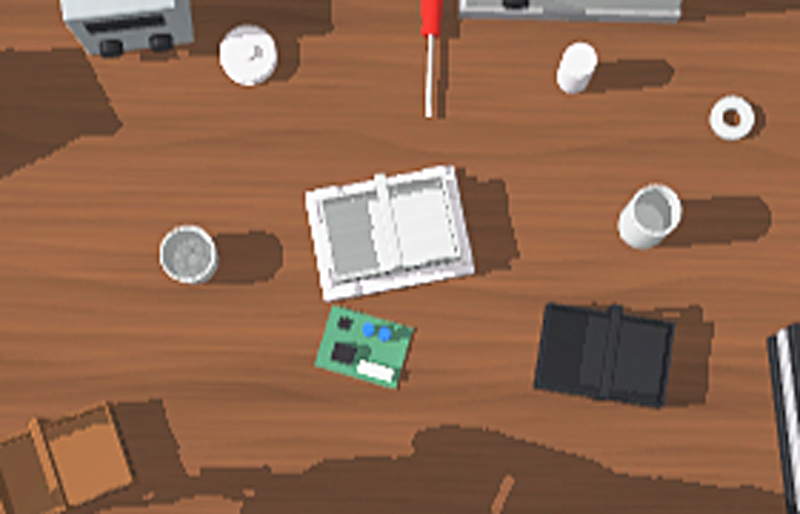

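Candidates for the basket (full scene px): the steel-grey one in the stand (286,221), a black one (195,198) and a brown one (378,148). Only the grey one is steel and in the stand, as the enlarged crop confirms. The cup is the short vessel on the left (361,205), with balls visible in it in the top view. The tall one on the right (181,232) is the canister.

Next I search for a side grasp that tilts the mouth away from the gripper, over the basket's left half.

```bash
cat >> h.py <<'E'
from scipy.spatial.transform import Rotation as Ro
D=np.pi/180
BC=np.array([.507,.013]); YAW=12.2*D
ex=np.array([np.cos(YAW),np.sin(YAW)]); ey=np.array([-ex[1],ex[0]])
CUP=np.array([.4703,.2465,0.])
off=bot.grip_point_offset
def toolR(phi,beta):
    a=np.array([np.cos(phi),np.sin(phi),0]); z=np.cos(beta)*a-np.sin(beta)*np.array([0,0,1]); y=np.cross([0,0,1],a)
    return np.column_stack([np.cross(y,z),y,z])
class G:
    """cup held: grasp height h, azimuth phi, pitch beta, flip (half turn)"""
    def __init__(s,phi,beta,h,flip): s.phi=phi;s.R=Ro.from_matrix(toolR(phi,beta)@np.diag([-1,-1,1] if flip else [1,1,1]));s.h=h
    def pose(s,base,dphi=0,tilt=0,lip=None,back=0):
        """cup underside centre at base (or lip point at lip), turned dphi about z and tilted mouth-forward"""
        phi=s.phi+dphi; ax=np.array([-np.sin(phi),np.cos(phi),0])
        Rt=Ro.from_rotvec(ax*tilt); a=np.array([np.cos(phi),np.sin(phi),0])
        if lip is not None: base=np.array(lip)-Rt.apply(a*.0325+[0,0,.06])
        R=Rt*Ro.from_euler('z',dphi)*s.R
        g=np.array(base)+Rt.apply([0,0,s.h])
        zt=R.apply([0,0,1]); return g-zt*(off+back), R.as_quat()
def lipxy(yb,xb=0): return BC+ex*xb+ey*yb
E
cat > s.py <<'E'
from h import *
print(off, toolR(0,90*D)); 
for beta in(25,30,35,40,50):
 for flip in(0,1):
  for p in range(-120,121,15):
   g=G(p*D,beta*D,.036,flip)
   A=[g.pose(CUP,back=.1),g.pose(CUP),g.pose(CUP+[0,0,.15])]
   if any(solve_ik(*x) is None for x in A): continue
   for d in(-120,-100,-78,-60,-40):
    L=[*lipxy(.045),.08]; n=0;mx=0;prev=None
    for t in range(30,126,10):
        q=solve_ik(*g.pose(None,(d-p)*D,t*D,L))
        if q is None: break
        n=t
        if prev is not None: mx=max(mx,abs(np.array(q)-prev).max())
        prev=np.array(q)
    up=[*lipxy(.045),.2]
    u=solve_ik(*g.pose(None,(d-p)*D,0,up))
    if n>=100: print(beta,flip,p,d,n,round(mx,2),u is not None,np.round(solve_ik(*A[1]),2),prev.round(2))
E
python3 s.py
```

```text
-0.0187 [[-1.000000e+00  0.000000e+00  6.123234e-17]
 [ 0.000000e+00  1.000000e+00  0.000000e+00]
 [-6.123234e-17  0.000000e+00 -1.000000e+00]]
25 0 -120 -120 120 0.27 True [ 0.6   1.1   1.01 -0.46  2.07  1.14] [-0.39  0.32  2.07  1.2   1.06 -0.68]
25 0 -120 -100 120 0.21 True [ 0.6   1.1   1.01 -0.46  2.07  1.14] [-0.39  0.45  1.87  0.98  1.3  -0.73]
25 0 -120 -78 120 0.2 True [ 0.6   1.1   1.01 -0.46  2.07  1.14] [-0.33  0.58  1.66  0.78  1.55 -0.83]
25 0 -120 -60 120 0.25 False [ 0.6   1.1   1.01 -0.46  2.07  1.14] [-0.26  0.67  1.49  0.63  1.73 -0.93]
25 0 -120 -40 120 0.37 False [ 0.6   1.1   1.01 -0.46  2.07  1.14] [-0.17  0.76  1.33  0.45  1.9  -1.09]
25 0 -105 -120 120 0.27 True [ 0.68  1.04  1.13 -0.61  1.94  1.02] [-0.39  0.32  2.07  1.2   1.06 -0.68]
25 0 -105 -100 120 0.21 True [ 0.68  1.04  1.13 -0.61  1.94  1.02] [-0.39  0.45  1.87  0.98  1.3  -0.73]
25 0 -105 -78 120 0.2 True [ 0.68  1.04  1.13 -0.61  1.94  1.02] [-0.33  0.58  1.66  0.78  1.55 -0.83]
25 0 -105 -60 120 0.25 False [ 0.68  1.04  1.13 -0.61  1.94  1.02] [-0.26  0.67  1.49  0.63  1.73 -0.93]
25 0 -105 -40 1
[... 15396 characters left out ...]
1  -1.08]
50 0 -120 -120 120 0.27 True [ 0.56  0.84  1.28 -0.31  1.66  1.16] [-0.5   0.57  2.08  1.51  1.41 -1.07]
50 0 -120 -100 120 0.21 True [ 0.56  0.84  1.28 -0.31  1.66  1.16] [-0.47  0.67  1.85  1.23  1.6  -0.98]
50 0 -120 -78 120 0.21 True [ 0.56  0.84  1.28 -0.31  1.66  1.16] [-0.39  0.79  1.59  1.    1.83 -0.95]
50 0 -120 -60 120 0.21 True [ 0.56  0.84  1.28 -0.31  1.66  1.16] [-0.31  0.89  1.39  0.83  2.03 -0.97]
50 0 -120 -40 120 0.19 True [ 0.56  0.84  1.28 -0.31  1.66  1.16] [-0.2   0.99  1.2   0.63  2.23 -1.06]Traceback (most recent call last):
  File "s.py", line 12, in <module>
    q=solve_ik(*g.pose(None,(d-p)*D,t*D,L))
ValueError: time passes only in moves, steps and waits
```

```bash
cat >> h.py <<'E'
PHI=YAW-90*D
g=G(PHI,40*D,.036,0)
def st(*k):
    s=readout.read_state(); print({x:np.round(s[x],3) for x in("clock","tcp_pos","width","grip_force","force")},*k)
E
python3 - <<'E'
from h import *
p,R=g.pose(CUP+[0,0,.1],back=.12); bot.move_ptp(p,R); st()
p,R=g.pose(CUP,back=.10); bot.servo_line(p,R,vel=.15)
p,R=g.pose(CUP,back=0); print(bot.servo_line(p,R,vel=.1,max_force=8)); st()
p=viewer.capture("scene");cv2.imwrite("pics/g.png",cv2.resize(p["frame"][120:270,260:460,::-1],(800,600)))
E
```

```text
{'clock': np.float64(2.458), 'tcp_pos': array([0.453, 0.323, 0.201]), 'width': np.float64(0.085), 'grip_force': np.float64(0.0), 'force': array([-0.351,  0.182, -0.171])}
False
{'clock': np.float64(4.517), 'tcp_pos': array([0.473, 0.233, 0.024]), 'width': np.float64(0.085), 'grip_force': np.float64(0.0), 'force': array([ 0.182, -0.978,  0.228])}
```

View pics/g.png

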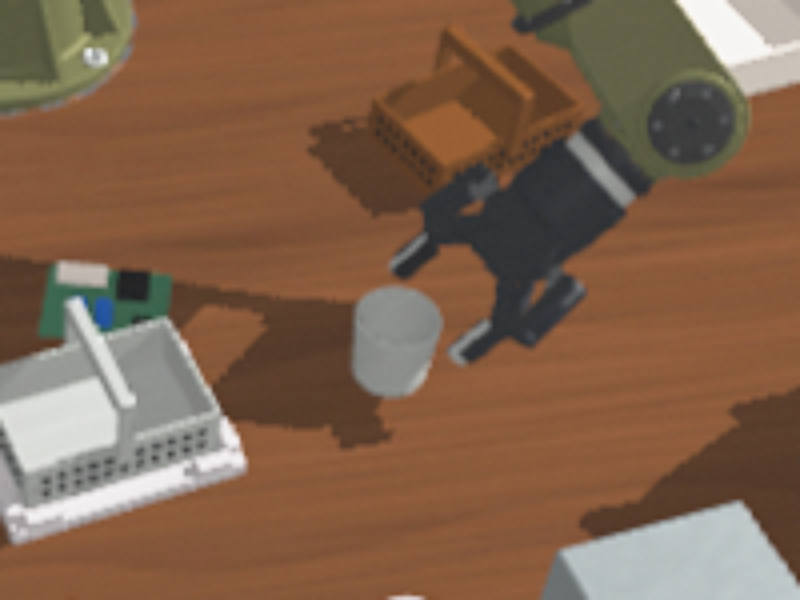

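```bash
python3 - <<'E'
from h import *
p=viewer.capture("scene"); s=readout.read_state()
def pr(X): c=p["R"]@X+p["t"]; u=p["mtx"]@c; return (u[:2]/u[2]).round(1)
print("tcp",pr(s["tcp_pos"]),"cup base",pr(CUP),"mouth",pr(CUP+[0,0,.06]))
print(g.pose(CUP)[0], s["tcp_pos"], s["eef_rot"], g.pose(CUP)[1])
cv2.imwrite("pics/g2.png",cv2.resize(p["frame"][120:270,260:460,::-1],(800,600)))
for d in silhouettes(p,"cup")[:1]:
    P=pts(p,d["pixels"]);print(np.percentile(P,2,0),np.percentile(P,98,0))
E
```

```text
tcp [353.3 207.9] cup base [356.3 211.9] mouth [359.  198.8]
[0.47332723 0.23249849 0.02397987] [0.47339233 0.23298187 0.02431038] [ 0.56913806  0.7054238  -0.26498325  0.32900306] [ 0.56912781  0.70532783 -0.26538866  0.32889977]
[0.43998006 0.21793626 0.00492361] [0.50190064 0.27758056 0.06304984]
```

View pics/g2.png

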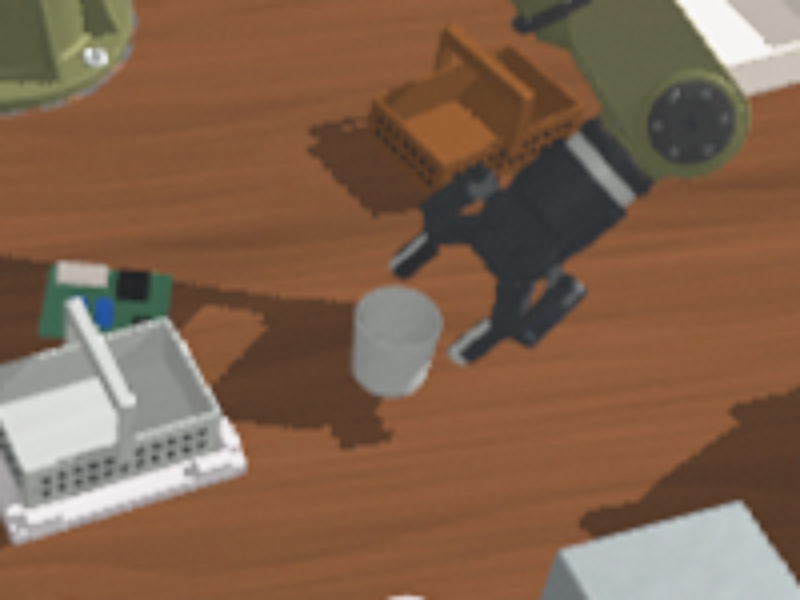

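```bash
python3 - <<'E'
from h import *
s=readout.read_state(); R=Ro.from_quat(s["eef_rot"])
for n in("scene","top"):
    p=viewer.capture(n); P=pts(p,np.ones((420,560),bool))
    L=R.inv().apply(P-s["tcp_pos"])
    m=(abs(L[:,0])<.03)&(abs(L[:,1])<.075)&(L[:,2]<.02)&(L[:,2]>-.09)&(P[:,2]>.03)
    Q=L[m]
    for sg in(-1,1):
        A=Q[(Q[:,1]*sg>.037)]; 
        if len(A): print(n,sg,len(A),"zmax",A[:,2].max().round(3),"at x,y",A[A[:,2].argmax()].round(3),"y range at front",A[A[:,2]>A[:,2].max()-.015][:,:2].min(0).round(3),A[A[:,2]>A[:,2].max()-.015][:,:2].max(0).round(3))
E
```

```text
scene -1 91 zmax -0.048 at x,y [ 0.008 -0.044 -0.048] y range at front [-0.013 -0.057] [ 0.008 -0.04 ]
scene 1 92 zmax -0.05 at x,y [ 0.001  0.049 -0.05 ] y range at front [-0.014  0.043] [0.009 0.059]
top -1 54 zmax -0.048 at x,y [-0.011 -0.043 -0.048] y range at front [-0.016 -0.057] [ 0.002 -0.043]
top 1 56 zmax -0.045 at x,y [ 0.005  0.042 -0.045] y range at front [-0.02  0.04] [0.005 0.053]
```

The picture and both depth maps put the open fingertips at (400,270) and (460,360) in the crop, about 47 mm behind the reported TCP. I expected 13 mm. I'll back off, close in free air and measure.

```bash
cat > m.py <<'E'
from h import *
def tips():
    s=readout.read_state(); R=Ro.from_quat(s["eef_rot"])
    for n in("scene","top"):
        p=viewer.capture(n); P=pts(p,np.ones((420,560),bool))
        L=R.inv().apply(P-s["tcp_pos"])
        m=(abs(L[:,0])<.025)&(abs(L[:,1])<.075)&(L[:,2]<.03)&(L[:,2]>-.09)&(P[:,2]>.03)
        Q=L[m]; print(n,len(Q),"front z",np.sort(Q[:,2])[-6:].round(3),"y",Q[Q[:,2]>Q[:,2].max()-.012][:,1].min().round(3),Q[Q[:,2]>Q[:,2].max()-.012][:,1].max().round(3), "x",Q[Q[:,2]>Q[:,2].max()-.012][:,0].mean().round(3))
E
python3 - <<'E'
from m import *
p,R=g.pose(CUP+[0,0,.05],back=.10); bot.servo_line(p,R,vel=.2)
tips(); close_gripper(20); st(); tips(); ungrasp(); st()
E
```

```text
scene 220 front z [-0.049 -0.049 -0.049 -0.049 -0.049 -0.049] y -0.052 0.06 x -0.004
top 136 front z [-0.05  -0.05  -0.048 -0.047 -0.047 -0.047] y -0.056 0.053 x -0.005
{'clock': np.float64(6.475), 'tcp_pos': array([0.457, 0.307, 0.138]), 'width': np.float64(0.0), 'grip_force': np.float64(0.0), 'force': array([ 0.346, -0.248, -0.489])}
scene 259 front z [-0.038 -0.037 -0.037 -0.036 -0.036 -0.036] y -0.013 0.015 x -0.006
top 225 front z [-0.038 -0.037 -0.037 -0.036 -0.035 -0.034] y -0.014 0.013 x -0.008
{'clock': np.float64(7.358), 'tcp_pos': array([0.457, 0.307, 0.138]), 'width': np.float64(0.086), 'grip_force': np.float64(0.0), 'force': array([ 0.191,  1.075, -0.014])}
```

The fingers measure about 36 mm short of the reported TCP even when shut. I'll repeat the measurement pointing down, to see whether the offset belongs to the tool or to the world frame.

```bash
python3 - <<'E'
from m import *
bot.move_ptp([.457,.307,.16],Ro.from_matrix(toolR(PHI,90*D)).as_quat()); st()
close_gripper(20); tips()
s=readout.read_state(); 
for n in("scene","top"):
    p=viewer.capture(n); P=pts(p,np.ones((420,560),bool)); c=s["tcp_pos"]
    m=(np.hypot(P[:,0]-c[0],P[:,1]-c[1])<.04)&(P[:,2]>.08)&(P[:,2]<.22)
    Q=P[m]; print(n,len(Q),Q.min(0),Q.mean(0),np.sort(Q[:,2])[:5])
    cv2.imwrite("pics/d_%s.png"%n,p["frame"][:,:,::-1])
S=cv2.imread("pics/d_scene.png");cv2.imwrite("pics/d.png",cv2.resize(S[100:250,300:500],(800,600)))
ungrasp(); st()
E
```

```text
{'clock': np.float64(8.042), 'tcp_pos': array([0.457, 0.307, 0.16 ]), 'width': np.float64(0.086), 'grip_force': np.float64(0.0), 'force': array([ 0.532,  0.266, -0.412])}
scene 158 front z [-0.039 -0.038 -0.037 -0.037 -0.036 -0.033] y -0.005 0.014 x -0.005Traceback (most recent call last):
  File "<stdin>", line 3, in <module>
  File "m.py", line 8, in tips
    Q=L[m]; print(n,len(Q),"front z",np.sort(Q[:,2])[-6:].round(3),"y",Q[Q[:,2]>Q[:,2].max()-.012][:,1].min().round(3),Q[Q[:,2]>Q[:,2].max()-.012][:,1].max().round(3), "x",Q[Q[:,2]>Q[:,2].max()-.012][:,0].mean().round(3))
                                                                                ~~~~~~~~~~^^
    return umr_maximum(a, axis, None, out, keepdims, initial, where)
ValueError: zero-size array to reduction operation maximum which has no identity
```

The offset belongs to the tool frame: the real tips lie 36–37 mm short of the nominal TCP in both orientations. I'll compensate for that, go in again and check with depth before closing.

```bash
sed -i 's/^off=.*/off=bot.grip_point_offset-.0365  # measured: real tips 36.5 mm behind nominal TCP/' h.py
python3 - <<'E'
from h import *
L=[*lipxy(.045),.085]
print([solve_ik(*x) is not None for x in [g.pose(CUP,back=b) for b in(0,.1)]+[g.pose(CUP+[0,0,.12])]+[g.pose(None,0,t*D,L) for t in(40,60,80,100,120)]])
ungrasp()
p,R=g.pose(CUP+[0,0,.05],back=.11); bot.move_ptp(p,R)
p,R=g.pose(CUP,back=.08); bot.servo_line(p,R,vel=.15)
p,R=g.pose(CUP); print(bot.servo_line(p,R,vel=.1,max_force=8)); st()
p=viewer.capture("scene");cv2.imwrite("pics/g3.png",cv2.resize(p["frame"][120:270,260:460,::-1],(800,600)))
E
```

```text
[True, True, True, True, True, True, True, True]
False
{'clock': np.float64(11.967), 'tcp_pos': array([0.479, 0.206, 0.001]), 'width': np.float64(0.086), 'grip_force': np.float64(0.0), 'force': array([-0.263,  0.38 ,  0.254])}
```

View pics/g3.png

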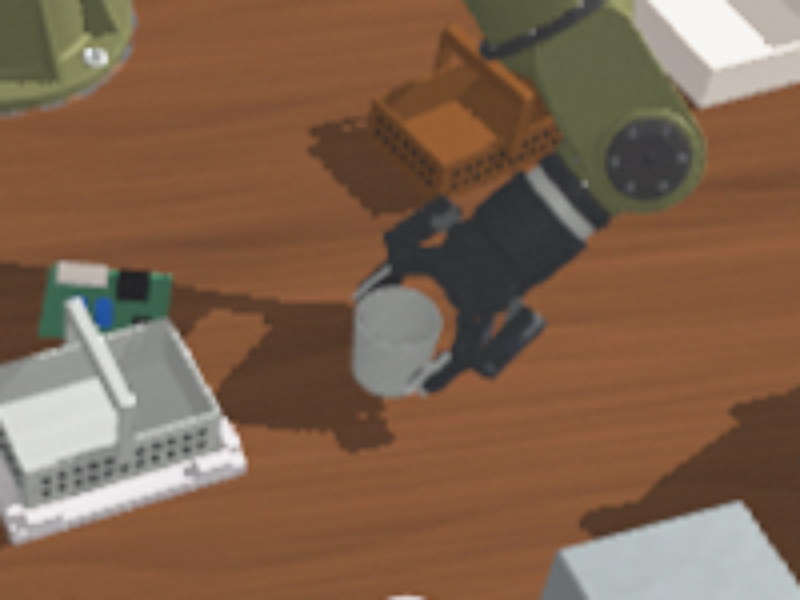

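```bash
python3 - <<'E'
from h import *
close_gripper(60); st()
p,R=g.pose(CUP+[0,0,.13]); bot.servo_line(p,R,vel=.12); st()
for yb,z,t in((.09,.16,0),(.07,.13,50)):
    p,R=g.pose(None,0,t*D,[*lipxy(yb),z]); bot.servo_line(p,R,vel=.15)
p,R=g.pose(None,0,65*D,[*lipxy(.047),.088]); bot.servo_line(p,R,vel=.08); st()
p=viewer.capture("scene");cv2.imwrite("pics/p.png",cv2.resize(p["frame"][140:290,210:410,::-1],(800,600)))
E
```

```text
{'clock': np.float64(12.383), 'tcp_pos': array([0.479, 0.206, 0.001]), 'width': np.float64(0.061), 'grip_force': np.float64(64.469), 'force': array([-3.326,  2.188,  6.323])}
{'clock': np.float64(13.617), 'tcp_pos': array([0.479, 0.205, 0.13 ]), 'width': np.float64(0.061), 'grip_force': np.float64(64.653), 'force': array([ 0.16 ,  0.065, -3.19 ])}
{'clock': np.float64(16.142), 'tcp_pos': array([0.487, 0.108, 0.054]), 'width': np.float64(0.061), 'grip_force': np.float64(64.876), 'force': array([-0.098,  0.497, -1.639])}
```

View pics/p.png

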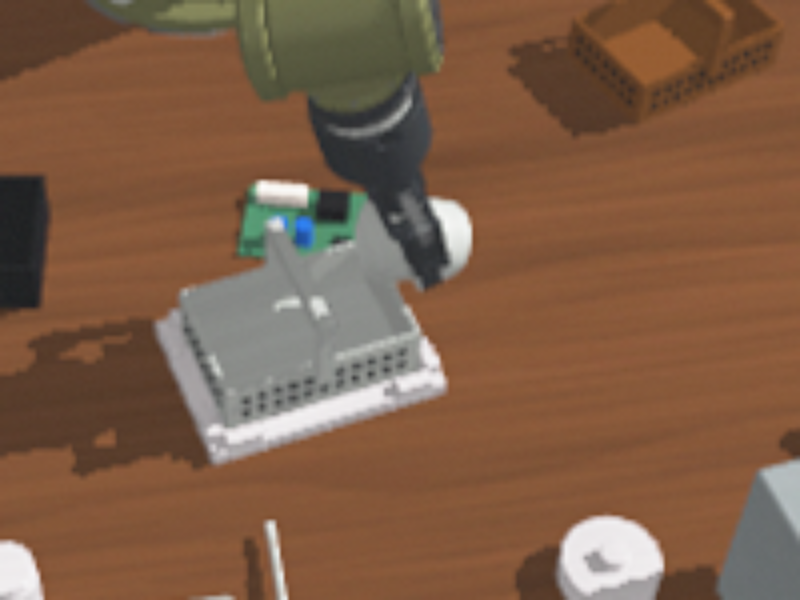

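```bash
python3 - <<'E'
from h import *
for n in("top","scene"):
    p=viewer.capture(n); P=pts(p,np.ones((420,560),bool)); b=np.column_stack([(P[:,:2]-BC)@ex,(P[:,:2]-BC)@ey,P[:,2]])
    m=(abs(b[:,0])<.04)&(b[:,1]>.012)&(b[:,1]<.13)&(b[:,2]>.066)&(b[:,2]<.16); q=b[m]
    print(n,m.sum(),"cup: miny pts",q[np.argsort(q[:,1])[:5]].round(3).tolist(),"minz",np.sort(q[:,2])[:5].round(3),"x",q[:,0].min().round(3),q[:,0].max().round(3))
E
```

```text
top 78 cup: miny pts [[0.019, 0.104, 0.126], [0.026, 0.105, 0.105], [0.017, 0.105, 0.12], [0.012, 0.106, 0.127], [0.009, 0.106, 0.128]] minz [0.099 0.104 0.105 0.105 0.106] x -0.025 0.026
scene 334 cup: miny pts [[0.007, 0.049, 0.092], [0.013, 0.05, 0.093], [-0.003, 0.05, 0.094], [-0.012, 0.051, 0.092], [-0.005, 0.051, 0.087]] minz [0.08  0.08  0.08  0.081 0.081] x -0.032 0.04
```

```bash
python3 - <<'E'
from h import *
for t,z in((75,.085),(85,.082),(95,.080),(105,.082),(118,.085)):
    p,R=g.pose(None,0,t*D,[*lipxy(.043),z]); bot.servo_line(p,R,vel=.05)
bot.pause(.8); st()
p=viewer.capture("scene");cv2.imwrite("pics/p2.png",cv2.resize(p["frame"][140:290,210:410,::-1],(800,600)))
t=viewer.capture("top")
for n,c in(("s",p),("t",t)):
    for d in silhouettes(c,"ball0_center")[:7]:
        P=pts(c,d["pixels"]); print(n,round(d["conf"],2),np.round(d["location"]),P.mean(0).round(3) if len(P) else "")
E
```

```text
{'clock': np.float64(18.95), 'tcp_pos': array([0.486, 0.111, 0.104]), 'width': np.float64(0.061), 'grip_force': np.float64(65.374), 'force': array([-0.901,  0.756, -0.852])}
```

View pics/p2.png

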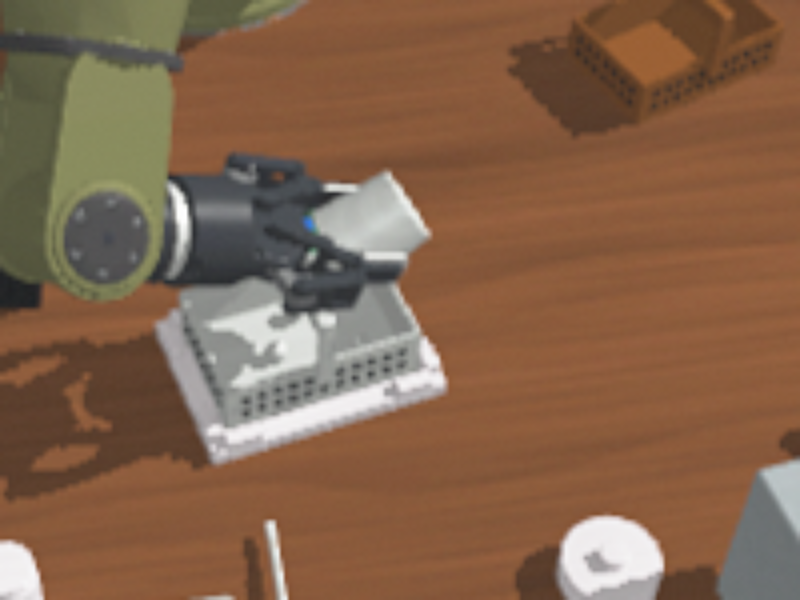

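The cup is inverted over the left half at crop (370,215), and the measured load has dropped by about 0.8 N, which matches five balls. I'll retreat and look at the basket from above.

```bash
python3 - <<'E'
from h import *
for yb,z,t in((.06,.13,90),(.08,.16,45),(.10,.18,0)):
    p,R=g.pose(None,0,t*D,[*lipxy(yb),z]); bot.servo_line(p,R,vel=.15)
p,R=g.pose(CUP+[0,0,.10]); bot.servo_line(p,R,vel=.15); bot.pause(.3); st()
p=viewer.capture("scene");t=viewer.capture("top")
a=cv2.resize(p["frame"][160:270,230:360],(500,423),interpolation=cv2.INTER_CUBIC)
b=cv2.resize(t["frame"][190:240,240:310],(500,357),interpolation=cv2.INTER_CUBIC)
cv2.imwrite("pics/b.png",cv2.resize(np.vstack([a,b]),(385,600))[:,:,::-1])
for n,c in(("s",p),("t",t)):
    for d in silhouettes(c,"ball0_center")[:8]:
        P=pts(c,d["pixels"]); print(n,round(d["conf"],2),np.round(d["location"]),P.mean(0).round(3) if len(P) else "")
    P=pts(c,np.ones((420,560),bool)); b=np.column_stack([(P[:,:2]-BC)@ex,(P[:,:2]-BC)@ey,P[:,2]])
    m=(abs(b[:,0])<.044)&(abs(b[:,1])<.068)&(b[:,2]<.045)&(b[:,2]>.024); print(n,m.sum(),b[m].round(3).tolist()[::3])
E
```

```text
{'clock': np.float64(22.817), 'tcp_pos': array([0.479, 0.205, 0.101]), 'width': np.float64(0.06), 'grip_force': np.float64(65.379), 'force': array([ 0.014,  0.431, -0.921])}
s 68 [[-0.044, 0.05, 0.038], [-0.043, 0.007, 0.042], [-0.04, 0.013, 0.024], [-0.031, 0.009, 0.031], [-0.041, -0.041, 0.037], [-0.027, 0.008, 0.032], [-0.044, -0.062, 0.039], [-0.026, 0.007, 0.029], [-0.021, 0.015, 0.031], [-0.021, 0.008, 0.03], [-0.021, 0.005, 0.026], [-0.022, -0.026, 0.024], [0.021, 0.045, 0.033], [-0.0, -0.015, 0.03], [0.025, 0.038, 0.035], [0.025, 0.047, 0.032], [0.005, -0.017, 0.032], [0.019, 0.037, 0.025], [0.005, -0.024, 0.03], [0.009, -0.016, 0.032], [0.009, -0.022, 0.03], [0.009, -0.013, 0.025], [0.011, -0.02, 0.027]]
t 105 [[0.044, -0.041, 0.029], [0.044, -0.027, 0.024], [0.041, -0.037, 0.028], [0.038, -0.033, 0.03], [0.042, 0.004, 0.029], [0.033, -0.032, 0.037], [0.041, 0.015, 0.026], [0.032, -0.028, 0.029], [0.036, 0.006, 0.025], [0.037, 0.054, 0.029], [0.011, -0.066, 0.025], [0.023, 0.011, 0.024], [0.024, 0.039, 0.027], [0.021, 0.046, 0.031], [0.019, 0.036, 0.032], [0.018, 0.047, 0.03], [0.016, 0.037, 0.029], [0.005, -0.023, 0.027], [0.013, 0.041, 0.031], [0.002, -0.019, 0.031], [0.015, 0.061, 0.026], [-0.0, -0.012, 0.029], [-0.001, -0.022, 0.024], [-0.005, -0.018, 0.029], [0.005, 0.049, 0.025], [-0.013, -0.023, 0.028], [-0.019, -0.043, 0.024], [-0.025, 0.007, 0.034], [-0.028, 0.011, 0.033], [-0.039, -0.053, 0.028], [-0.031, 0.011, 0.032], [-0.028, 0.042, 0.028], [-0.034, 0.012, 0.032], [-0.033, 0.029, 0.025], [-0.04, 0.048, 0.025]]
```

View pics/b.png

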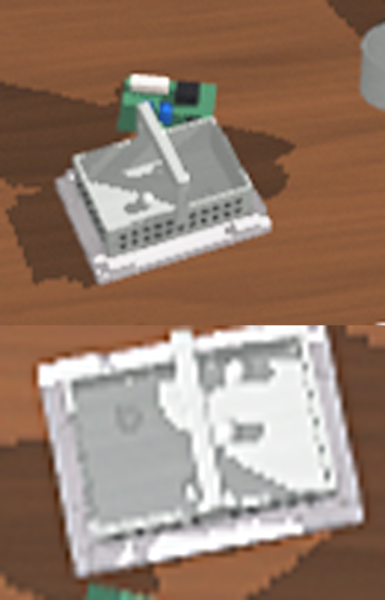

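```bash
python3 - <<'E'
from h import *
t=viewer.capture("top"); P=pts(t,np.ones((420,560),bool))
r=np.hypot(P[:,0]-CUP[0],P[:,1]-CUP[1]); m=(r<.03)&(P[:,2]<.2)&(P[:,2]>.09)
print(np.c_[P[m][:,:2]-CUP[:2],P[m][:,2]-.1].round(3)[::2].tolist())
# loose balls on bench: small lumps 8-20 mm high anywhere
K=(P[:,2]>.009)&(P[:,2]<.022)&(P[:,0]>.3)&(P[:,0]<.7)&(abs(P[:,1])<.45)
im=np.zeros((420,560),np.uint8); v,u=np.nonzero(t["z_map"]>0); im[v[K],u[K]]=255
n,l,s,c=cv2.connectedComponentsWithStats(im)
idx=l[v,u]
for i in range(1,n):
    if 6<=s[i,4]: print(s[i].tolist(),P[idx==i].mean(0).round(3))
im2=t["frame"][195:235,195:310]; cv2.imwrite("pics/z.png",cv2.resize(im2,(800,278),interpolation=cv2.INTER_CUBIC)[:,:,::-1])
E
```

```text
[[0.027, 0.011, 0.06], [0.028, 0.005, 0.055], [0.029, -0.001, 0.055], [0.028, -0.008, 0.058], [0.025, 0.014, 0.057], [0.026, 0.009, 0.048], [0.027, 0.003, 0.048], [0.027, -0.003, 0.043], [0.027, -0.01, 0.047], [0.021, 0.017, 0.058], [0.023, 0.012, 0.049], [0.025, 0.008, 0.037], [0.027, 0.003, 0.028], [0.026, -0.005, 0.036], [0.026, -0.011, 0.037], [0.017, 0.022, 0.065], [0.019, 0.018, 0.052], [0.023, 0.015, 0.032], [0.022, 0.008, 0.034], [0.025, 0.005, 0.017], [0.027, -0.001, 0.011], [0.025, -0.009, 0.021], [0.022, -0.018, 0.042], [0.016, 0.024, 0.052], [0.017, 0.019, 0.044], [0.02, 0.016, 0.026], [0.021, 0.01, 0.022], [0.023, 0.005, 0.011], [0.024, -0.001, 0.008], [0.025, -0.006, 0.004], [0.024, -0.014, 0.011], [0.011, 0.026, 0.059], [0.013, 0.021, 0.05], [0.017, 0.018, 0.029], [0.018, 0.013, 0.02], [0.021, 0.009, 0.005], [0.022, 0.005, -0.005], [0.021, -0.004, 0.007], [0.021, -0.01, 0.007], [0.02, -0.017, 0.013], [0.008, 0.025, 0.06], [0.012, 0.023, 0.037], [0.014, 0.019, 0.023], [0.017, 0.016, 0.005], [0.017, 0.009, 0.007], [0.018, 0.004, -0.0], [0.019, -0.002, -0.002], [0.018, -0
[... 2423 characters left out ...]
 0.015]
[389, 164, 15, 15, 130] [ 0.658 -0.401  0.015]
[247, 189, 59, 47, 422] [0.482 0.007 0.015]
[275, 190, 18, 5, 29] [ 0.575 -0.011  0.016]
[255, 194, 16, 5, 29] [0.56  0.058 0.015]
[276, 194, 23, 29, 373] [ 0.517 -0.028  0.016]
[253, 198, 24, 29, 414] [0.502 0.051 0.016]
[366, 201, 6, 4, 8] [ 0.546 -0.307  0.015]
[365, 203, 3, 6, 7] [ 0.535 -0.298  0.011]
[357, 209, 6, 8, 12] [ 0.507 -0.272  0.015]
[368, 209, 5, 3, 6] [ 0.52  -0.312  0.012]
[266, 243, 7, 5, 12] [0.39  0.033 0.016]
[273, 245, 5, 3, 7] [0.388 0.013 0.017]
[256, 250, 9, 8, 47] [0.361 0.063 0.016]
[409, 252, 3, 9, 12] [ 0.363 -0.444  0.015]
[265, 256, 14, 8, 42] [0.341 0.024 0.015]
[410, 265, 3, 6, 9] [ 0.324 -0.448  0.016]
```

View pics/z.png

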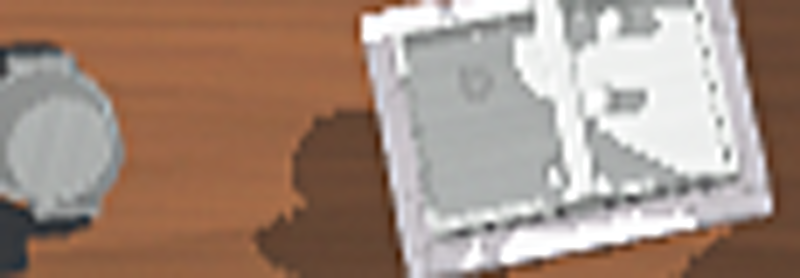

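Cup floor is bare and nothing is loose on the bench, so all five balls are in the basket. I'll set the cup down and retreat.

```bash
python3 - <<'E'
from h import *
p,R=g.pose(CUP+[0,0,.012]); bot.servo_line(p,R,vel=.12)
p,R=g.pose(CUP+[0,0,-.004]); print(bot.servo_line(p,R,vel=.02,max_force=5)); st()
ungrasp(); bot.pause(.2)
s=readout.read_state(); z=Ro.from_quat(s["eef_rot"]).apply([0,0,1])
bot.servo_line(s["tcp_pos"]-.09*z,vel=.15); st()
p=viewer.capture("scene")
P=pts(p,silhouettes(p,"cup")[0]["pixels"]);print(np.percentile(P,2,0).round(3),np.percentile(P,98,0).round(3))
top=P[P[:,2]>.054]; print(len(top),top[:,2].mean(), np.linalg.lstsq(np.c_[top[:,:2]-top[:,:2].mean(0),np.ones(len(top))],top[:,2],rcond=None)[0])
E
```

```text
True
{'clock': np.float64(24.533), 'tcp_pos': array([0.479, 0.205, 0.001]), 'width': np.float64(0.061), 'grip_force': np.float64(65.332), 'force': array([-0.463,  1.172,  4.723])}
{'clock': np.float64(25.858), 'tcp_pos': array([0.464, 0.272, 0.058]), 'width': np.float64(0.086), 'grip_force': np.float64(0.0), 'force': array([ 0.342, -0.117, -0.486])}
[0.441 0.217 0.004] [0.502 0.276 0.063]
99 0.05912713417897728 [-0.00566623 -0.01036606  0.05912713]
```

The cup stands upright where it was (rim plane level). Next is the handle.

```bash
python3 - <<'E'
from h import *
s=readout.read_state(); bot.servo_line(s["tcp_pos"]+[0,0,.15],vel=.25)
C=[];A=[]
for n in("top","scene"):
    c=viewer.capture(n); P=pts(c,np.ones((420,560),bool))
    m=(abs(P[:,0]-BC[0])<.07)&(abs(P[:,1]-BC[1])<.04)&(P[:,2]>.094)&(P[:,2]<.115)
    r=cv2.minAreaRect((P[m][:,:2]*1000).astype(np.float32)); print(n,r); C.append(r[0]);
    a=r[2] if r[1][0]>r[1][1] else r[2]-90; A.append(a)
C=np.mean(C,0)/1000; yaw=np.mean(A)*D; print(C,yaw/D)
opts=[]
for k in(-90,90):
    R=Ro.from_matrix(toolR(yaw+k*D,89.999*D)); # closing along basket y? check
for k in(0,180):
    R=Ro.from_matrix(toolR(yaw+k*D,90*D)); print(k,"tool y",R.apply([0,1,0]).round(2))
    tz=lambda z:[C[0],C[1],z+off]
    q=[solve_ik(tz(z),R.as_quat()) for z in(.20,.097,.24)]
    print([None if x is None else np.round(x,2) for x in q])
np.save("hd.npy",[*C,yaw])
E
```

```text
top ((506.3470458984375, 11.71685791015625), (107.47667694091797, 11.868966102600098), 12.655519485473633)
scene ((507.70367431640625, 14.394754409790039), (110.76256561279297, 13.380210876464844), 12.122581481933594)
[0.50702536 0.01305581] 12.389050483703613
0 tool y [-0.21  0.98  0.  ]
[array([-0.05,  0.26,  1.71, -0.  ,  1.18, -1.83]), array([-0.05,  0.4 ,  1.79, -0.  ,  0.95, -1.83]), array([-0.05,  0.22,  1.66,  0.  ,  1.27, -1.83])]
180 tool y [ 0.21 -0.98  0.  ]
[array([-0.05,  0.26,  1.71, -0.  ,  1.18,  1.31]), array([-0.05,  0.4 ,  1.79, -0.  ,  0.95,  1.31]), array([-0.05,  0.22,  1.66, -0.  ,  1.27,  1.31])]
```

```bash
python3 - <<'E'
from h import *
x,y,yaw=np.load("hd.npy"); R=Ro.from_matrix(toolR(yaw+np.pi,90*D)).as_quat()
bot.move_ptp([x,y,.2+off],R); st()
print(bot.servo_line([x,y,.098+off],vel=.1,max_force=10)); st()
close_gripper(100); bot.pause(.2); st()
bot.servo_line([x,y,.098+.03+off],vel=.04); st()
p=viewer.capture("scene");cv2.imwrite("pics/h.png",cv2.resize(p["frame"][140:290,210:410,::-1],(800,600)))
E
```

```text
{'clock': np.float64(27.975), 'tcp_pos': array([0.507, 0.014, 0.145]), 'width': np.float64(0.085), 'grip_force': np.float64(0.0), 'force': array([ 1.193, -0.375,  0.33 ])}
False
{'clock': np.float64(29.142), 'tcp_pos': array([0.507, 0.013, 0.043]), 'width': np.float64(0.085), 'grip_force': np.float64(0.0), 'force': array([0.927, 0.101, 0.097])}
{'clock': np.float64(30.017), 'tcp_pos': array([0.507, 0.013, 0.043]), 'width': np.float64(0.01), 'grip_force': np.float64(98.253), 'force': array([-2.634,  0.025,  6.051])}
{'clock': np.float64(30.917), 'tcp_pos': array([0.507, 0.013, 0.073]), 'width': np.float64(0.011), 'grip_force': np.float64(97.418), 'force': array([ 0.113, -0.37 , -3.436])}
```

View pics/h.png

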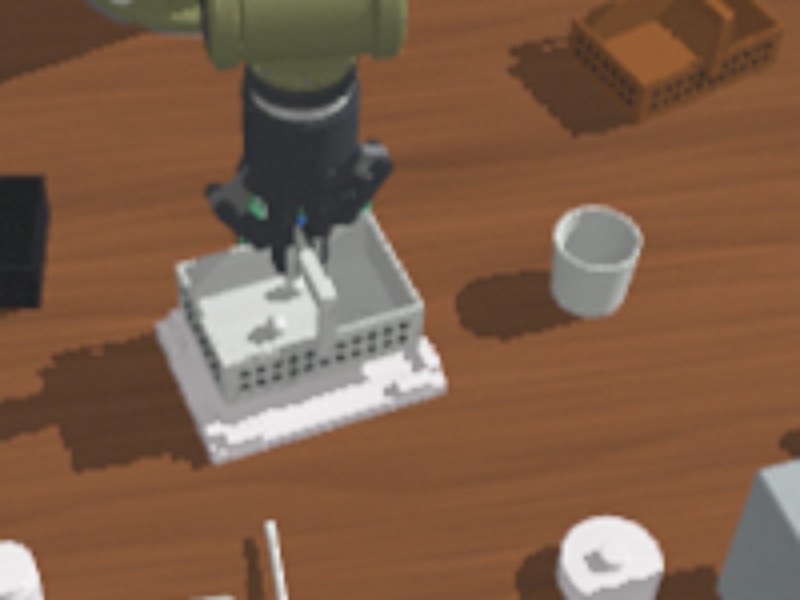

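The basket hangs level from the handle at crop (300,290), clear of its stand, and the cup stands upright at (597,260). I'll lift it the rest of the way, hold and check.

```bash
python3 - <<'E'
from h import *
x,y,yaw=np.load("hd.npy")
bot.servo_line([x,y,.098+.13+off],vel=.08); bot.pause(3.6); st()
c=viewer.capture("scene"); P=pts(c,np.ones((420,560),bool)); b=np.column_stack([(P[:,:2]-BC)@ex,(P[:,:2]-BC)@ey,P[:,2]])
m=(abs(b[:,0])<.056)&(abs(b[:,1])<.08)&(b[:,2]>.135)&(b[:,2]<.2)
print("bottom z",np.percentile(b[m][:,2],1))
r=b[m&(abs(b[:,1])>.073)&(b[:,2]>.165)]
for sg in(-1,1): q=r[r[:,1]*sg>0]; print("end",sg,len(q),"rim z",np.sort(q[:,2])[-8:].round(3))
q=b[m&(b[:,2]>.18)]; 
for sg in(-1,1): print("x side",sg,np.sort(b[m&(b[:,0]*sg>.044)&(abs(b[:,1])>.02)][:,2])[-8:].round(3))
print("rects",[ (np.percentile(pts(c,d["pixels"]),2,0).round(3),round(d["conf"],2)) for d in silhouettes(c,"basket")[:1]])
E
```

```text
{'clock': np.float64(35.967), 'tcp_pos': array([0.507, 0.013, 0.173]), 'width': np.float64(0.01), 'grip_force': np.float64(97.423), 'force': array([-0.082,  0.086, -3.666])}
bottom z 0.14422391970788406
end -1 81 rim z [0.189 0.19  0.191 0.191 0.191 0.191 0.191 0.192]
end 1 75 rim z [0.19  0.19  0.191 0.191 0.191 0.191 0.191 0.192]
x side -1 [0.191 0.191 0.191 0.191 0.191 0.192 0.192 0.192]
x side 1 [0.191 0.191 0.191 0.192 0.192 0.192 0.193 0.194]
rects [(array([ 0.308, -0.315,  0.   ]), 0.94)]
```

Rim is level to about 1 mm and the underside is at 0.144 m, 13 cm above the stand top. The load is 3.7 N, which matches the basket with all five balls.

```bash
python3 -c "
from h import *
print(bot.finish_job())"
```

```text
the job is handed in; nothing more can be done
None
```

The job is handed in: the cup is empty and upright on the bench, and the arm is holding the basket level 13 cm above its stand with the balls in it (I could pick out four; the empty cup, the clear bench and the 3.7 N load point to the fifth).

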